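# Turn the tea tin over, lid down

## Robot

A 6-joint arm with a two-finger parallel gripper is mounted at the origin on the work surface. World frame = base frame: x ahead of the robot, y to its left, z up, the work surface at z = 0. Lengths are in mm, angles in rad, forces in N, time in s.
With the tool pointing down it reaches from about 300 to 775 mm from the base axis. Payload 14.6 kg.
Tool frame: the origin (TCP) lies at the very end of the fingers, on their centre line; the grasp point (between the pads) lies 19 mm behind it; z points along the fingers, y is the line along which they close (so a half turn about z gives the same grasp; the last joint's range is limited). The gripper opens to 94 mm and grips with 3 to 60 N. Pads are 16 mm wide; open, the fingers measure 119 mm over their backs; the gripper's body (75 mm by 177 mm) begins 78 mm behind the grasp point.
Start: joints at [-1.312, 0.3, 1.521, -0, 1.321, -0.067], TCP at [176.03, -521.059, 205.446] pointing down, gripper open.
Joint ranges: [-3.03, 3.03], [-0.79, 2.21], [0.23, 2.52], [-1.04, 4.18], [0, 3.07], [-2.55, 2.55]. Speed limits (rad/s): [2.22, 2.22, 2.57, 3.14, 3.14, 3.14].

## Interface

Orientations are given as [roll, pitch, yaw] about the fixed x, y, z axes, in that order (R = Rz(yaw) Ry(pitch) Rx(roll)).
In Python, from cell import manip, optics gives the robot as it stands.
- The arm moves only by the shell command python3 -m crank 'ROWS' [FORCE]. ROWS is JSON, a list of rows, each a list of 7 numbers: the opening in per cent of the stroke, from 0 (shut) to 100 (fully open), then the shift along the tool's x, y, z in mm, then the turn, a rotation vector about the tool's x, y, z in rad. A call has 1 to 10 rows; each row is the pose to reach, as a shift and turn from the pose commanded when the call began, along the tool's axes at that moment; what a row does not reach only later rows make up. A row lasts 1/10 s, in which the tool goes at most 50 mm and 8.59 degrees, less where a joint would pass 70% of its speed; a pose out of reach is approached as far as the arm can. A call with a gripper value outside its range is refused whole. The fingers move at their own pace and stop on an object; FORCE is the grip in N (left out, the last holds). Time passes only in rows, so rows that repeat a pose let the fingers close. It gives the time, the measured TCP pose, the force, the opening and the grip force at its end, in the units of the state.
- manip.read_state(): the state, without advancing time (a new reading comes with each control period).
- optics.camera(name): name is "scene" or "side" or "wrist"; returns (picture, depth): 480x640x3 uint8, red, green, blue; 480x640 float32, mm along the optical axis (not along the pixel's ray), 0 where there is no reading.
- optics.calibration(name): a dict with "camera_matrix" (3x3 intrinsics, pixels), "R" (3x3) and "t" (3): a world point X has camera coordinates R X + t. Camera axes: x right, y down, z forward; pixel columns grow to the right and rows downward; lengths in mm; the calibration is good to about 2 mm. A picture is of the moment at which its call begins: read the wrist's pose just before it. calibration takes no time and is no camera call; for the wrist camera it gives the pose at the moment of the call.
- manip.sign_off(): hands the job in; it is judged then, once.
The state is a dict: "clock": time; "joints": joint angles; "qd": joint speeds; "effort": joint torques, N m; "eef_pos": TCP position; "eef_rot": TCP orientation; "wrist_force": force on the tool from outside, world axes, zero at the start; "moment": the same for the moment, N m; "finger_gap": finger opening in mm; "finger_force": force on a finger pad.
Only numpy, scipy, OpenCV 4.12 (cv2) and the standard library are available. Lean on these libraries where they do the work, as an engineer would, in place of code of your own. Each camera call takes 0.05 s, during which the arm holds its last target. There are 200 camera calls.

## Task

Two tea tins lie on sloping wooden rests on the kitchen worktop; tins are kept lid-down there so that the loose lid stays tight, but one was put back lid-up. Pinch that tin between lid and bottom so the lid stays shut all the while, turn it over, and lay it back on its own rest, lid against the slope, squarely in its old place; then let go. Leave the other tin where it is.

Things in the scene. Friction and masses are not known exactly. Their poses are not given: they have to be found in the camera images.
- tin_mid (a point): Centre of the closed lid-up tin: rectangular steel tin with flat wooden lid, together 100 mm long (x), 70 wide (y), 46 thick (z, bottom to lid: tin 38, lid plate 8), 0.2 to 0.35 kg. At the start its x points down the 45 degree slope, away from the robot, its z up and away. It can be pinched lid to bottom at its upper end by fingers coming along its x.
- tin_mouth (a point): Point of the same steel tin at the centre of its open rim, 15 mm from tin_mid along the tin's z; same axes.
- lid_under (a point): The loose wooden lid of that tin: centre of the underside of its plate (100 x 70 x 8 mm, same outline as the tin), z towards its outer face. A plug 10 mm deep under it enters the mouth with 2 mm of play all round; nothing else holds it. Shut, this point meets tin_mouth.
- rest_seat (a point): Fixed wooden rest of that tin: the spot for a tin's centre, either way up, 125 mm over the worktop. x level, away from the robot; z up. A slope 86 mm wide falls at 45 degrees towards +x, with a 23 mm ledge at its foot. Only the lower 47 mm of the tin lie on it; the upper 53 mm, nearest the robot, stick out with 38 mm or more free below for a finger.
- tin2_mid (a point): Centre of the other tin, of the same look and size, already lid-down on a rest of the same kind at least 300 mm to one side: to be left alone. Its x points down its slope, z outward from the slope (here away from the lid).
Not all that is in view belongs to the job. Leave any black look-alike of the part that bears tin_mid alone.

How it is judged:
By the outcome, as a careful person would: the job done as asked, in the order asked, and still so for the second after the job is handed in, with the robot touching nothing.
It also fails if it takes over 45 s, if anything falls off the work surface, if the arm or the gripper's body presses on something with over 40 N, if the wrist force passes 120 N, or if a joint passes its speed limit or range.

## Working session

There is one attempt and no reset: what is moved stays moved. The work goes in short steps, Python scripts to look and compute and a shell command to move; the robot and the scene stay as the last step left them, time stands still between calls to the robot, and variables do not carry over. Pictures are saved under pics/ and viewed, at most 10 in all, crops included, and the job is handed in when it is done.

```bash
ls; mkdir -p pics
python3 - <<'E'
from cell import manip, optics
import cv2,numpy as np
print(manip.read_state())
ims=[]
for n in ["scene","side"]:
    p,d=optics.camera(n); np.save(f"pics/{n}_d.npy",d); cv2.imwrite(f"pics/{n}0.png",p[:,:,::-1])
    c=optics.calibration(n); print(n,c)
E
```

```text
pics
{'clock': 0.0, 'joints': array([-1.31161428e+00,  3.00449121e-01,  1.52155643e+00, -3.80799161e-05,
        1.32068397e+00, -6.65842368e-02]), 'qd': array([1.69448683e-03, 9.63614967e-04, 1.36899052e-03, 5.77967775e-05,
       1.31169852e-04, 8.60850898e-04]), 'effort': array([-2.11889535e-03, -5.31819034e+01, -3.52734911e+01,  7.07706157e-02,
        2.43942562e-02, -1.28980464e-04]), 'eef_pos': array([ 175.95122615, -520.8335317 ,  204.90881137]), 'eef_rot': array([-3.14049577e+00, -3.61768857e-05,  3.25775711e-01]), 'wrist_force': array([ 0.7450752 , -0.03311964,  0.01731184]), 'moment': array([ 0.05709505,  0.0110085 , -0.00823214]), 'finger_force': 0.0, 'finger_gap': 94.12772553201255}
scene {'camera_matrix': array([[472.13182385,   0.        , 319.53841633],
       [  0.        , 472.13182385, 238.72191221],
       [  0.        ,   0.        ,   1.        ]]), 'R': array([[-0.55947736,  0.82871435, -0.01475148],
       [ 0.60613335,  0.396941  , -0.6892316 ],
       [-0.56532065, -0.39455084, -0.72439091]]), 't': array([ 313.3043177 , -253.63136745, 1112.40554062])}
side {'camera_matrix': array([[456.96268434,   0.        , 323.85361846],
       [  0.        , 456.96268434, 242.93655751],
       [  0.        ,   0.        ,   1.        ]]), 'R': array([[ 0.99628259, -0.08332753, -0.02185233],
       [-0.06780049, -0.60198926, -0.79562053],
       [ 0.05314223,  0.79414448, -0.60540107]]), 't': array([-520.02047466,  119.38116467,  698.70514701])}
```

View pics/scene0.png

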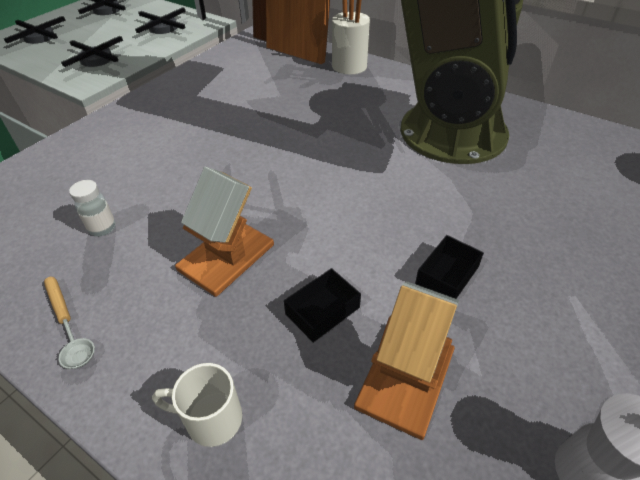

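View pics/side0.png

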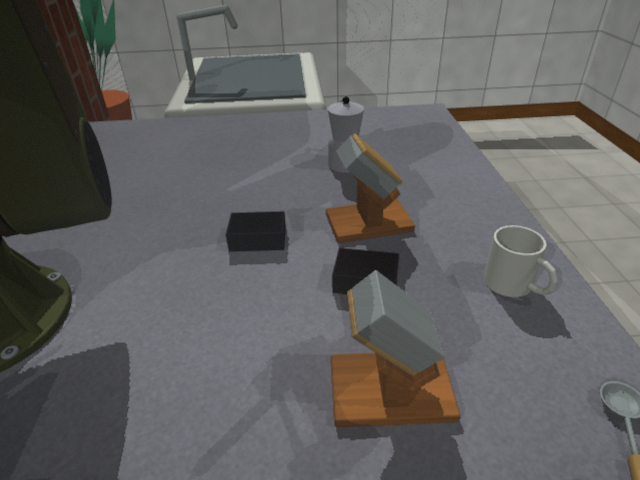

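The scene view shows the lid-up tin, with its light wooden lid at (418,333), on the +y side. The lid-down tin is at (216,205). The black blocks at (322,304) and (450,266) are decoys.

```bash
cat > h.py <<'E'
import numpy as np,cv2
from cell import manip,optics
from scipy.spatial.transform import Rotation as Ro
def cloud(n,img=None,d=None):
    c=optics.calibration(n)
    if img is None: img,d=optics.camera(n)
    v,u=np.mgrid[:480,:640]; K=c["camera_matrix"]
    P=np.stack([(u-K[0,2])/K[0,0]*d,(v-K[1,2])/K[1,1]*d,d],-1)
    return img,d,(P-c["t"])@c["R"]
def face(P,m,nz):
    """points of mask lying on plane close to normal nz -> centre,corners"""
    p=P[m]; n=np.array(nz,float)
    o=np.median(p@n)
    for w in (8,4,3):
        q=p[abs(p@n-o)<w]; c=q.mean(0); n=np.linalg.svd(q-c,full_matrices=0)[2][2]; n*=np.sign(n@nz); o=c@n
    return q,n,o
E
python3 - <<'E'
from h import *
img,d,P=cloud("scene")
hsv=cv2.cvtColor(img,cv2.COLOR_RGB2HSV)
for u,v in [(418,333),(405,375),(380,400),(405,405)]: print(img[v,u],hsv[v,u],P[v,u].round())
m=np.zeros((480,640),bool); m[270:400,360:470]=1
m&=(hsv[...,0]>13)&(hsv[...,0]<28)&(hsv[...,1]>60)&(P[...,2]>75)
print(m.sum())
q,n,o=face(P,m,[.7,0,.7]); print(len(q),n,o)
y=np.cross(n,[0,0,-1.]);y=np.cross(n,np.cross([0,0,-1.],n));x=y/np.linalg.norm(y);y=np.cross(n,x)
r=cv2.minAreaRect(np.c_[q@x,q@y].astype(np.float32));print(r)
C=r[0][0]*x+r[0][1]*y+o*n;print("lid top",C,"mid",C-23*n, "yaw normal",np.degrees(np.arctan2(n[1],n[0])),"tilt",np.degrees(np.arccos(n[2])),x)
E
```

```text
[171 135  83] [ 18 131 171] [636. 198. 139.]
[87 54 28] [ 13 173  87] [666. 203.  86.]
[173 108  59] [ 13 168 173] [681. 182.  17.]
[176 112  59] [ 14 170 176] [668. 213.  15.]
4927
4729 [0.6995275  0.09597973 0.70813076] 562.880686013315
((368.4898986816406, 106.51683044433594), (69.93601989746094, 100.34760284423828), 89.86187744140625)
lid top [637.78837517 195.02349481 138.4092925 ] mid [621.69924269 192.81596111 122.12228508] yaw normal 7.812572065245431 tilt 44.91696857900677 [ 0.70155791  0.09625831 -0.70608132]
```

```bash
S='import json;from cell import manip;s=manip.read_state();open("log.txt","a").write(json.dumps([list(map(float,s["joints"])),list(map(float,s["eef_pos"])),list(map(float,s["eef_rot"]))])+"\n");print(s["clock"],s["joints"].round(3),s["eef_pos"].round(1),s["eef_rot"].round(3))'; echo "$S" > st.py
python3 st.py
python3 -m crank '[[100,0,0,-60,0,0,0],[100,0,0,-130,0,0,0],[100,0,0,-200,0,0,0],[100,0,0,-200,0,0,0]]'; python3 st.py
python3 -m crank '[[100,40,-50,0,0,0,0],[100,80,-100,0,0,0,0],[100,120,-150,0,0,0,0],[100,160,-200,0,0,0,0],[100,200,-250,0,0,0,0],[100,240,-300,0,0,0,0],[100,240,-300,0,0,0,0],[100,240,-300,0,0,0,0],[100,240,-300,0,0,0,0]]'; python3 st.py
```

```text
0.15 [-1.312  0.3    1.521  0.     1.321 -0.067] [ 176.  -520.9  205. ] [-3.141 -0.     0.326]
clock: 0.55
eef_pos: [175.9, -520.6, 407.4]
eef_rot: [-3.141, -0.0, 0.326]
wrist_force: [-0.0, -0.6, -0.2]
finger_gap: 93.8
finger_force: 0.0
0.55 [-1.312  0.241  1.139  0.     1.762 -0.067] [ 175.9 -520.6  407.4] [-3.141 -0.     0.326]
clock: 1.45
eef_pos: [308.1, -157.2, 405.8]
eef_rot: [3.141, -0.001, 0.33]
wrist_force: [-0.1, 0.3, -0.3]
finger_gap: 94.0
finger_force: 0.0
1.45 [-0.578 -0.247  1.629  0.     1.759  0.662] [ 308.1 -157.2  405.8] [ 3.141e+00 -1.000e-03  3.300e-01]
```

```bash
python3 -m crank '[[100,40,-50,0,0,0,0],[100,80,-100,0,0,0,0],[100,120,-150,0,0,0,0],[100,160,-200,0,0,0,0],[100,200,-250,0,0,0,0],[100,200,-250,0,0,0,1],[100,200,-250,0,0,0,1],[100,200,-250,0,0,0,1],[100,200,-250,0,0,0,1],[100,200,-250,0,0,0,1]]'; python3 st.py
python3 -m crank '[[100,0,0,0,0,0,0.4],[100,0,0,0,0,0,0.4],[100,0,0,0,0,0,0.4],[100,0,0,0,0,0,0.4]]'; python3 st.py
python3 -m crank '[[100,0,0,0,-0.15,0,0],[100,0,0,0,-0.3,0,0],[100,0,0,0,-0.45,0,0],[100,0,0,0,-0.6,0,0],[100,0,0,0,-0.75,0,0],[100,0,0,0,-0.785,0,0]]'; python3 st.py
```

```text
clock: 2.45
eef_pos: [417.3, 140.3, 405.0]
eef_rot: [3.141, 0.001, -0.409]
wrist_force: [-0.1, 0.2, 0.3]
finger_gap: 94.0
finger_force: 0.0
2.45 [ 0.241 -0.022  1.434 -0.     1.73   2.221] [417.3 140.3 405. ] [ 3.141e+00  1.000e-03 -4.090e-01]
clock: 2.85
eef_pos: [420.7, 123.0, 405.0]
eef_rot: [-3.137, 0.007, -0.785]
wrist_force: [-0.6, -0.0, 0.7]
finger_gap: 93.9
finger_force: 0.0
2.85 [ 0.196 -0.027  1.439  0.008  1.73   2.552] [420.7 123.  405. ] [-3.137  0.007 -0.785]
clock: 3.45
eef_pos: [421.6, 124.3, 403.5]
eef_rot: [2.352, 0.011, -0.779]
wrist_force: [0.0, -0.4, 0.2]
finger_gap: 93.9
finger_force: 0.0
3.45 [ 0.376  0.401  1.119 -0.396  2.33   2.553] [421.6 124.3 403.5] [ 2.352  0.011 -0.779]
```

```bash
cat > kin.py <<'E'
import numpy as np,json
from scipy.spatial.transform import Rotation as Ro
from scipy.optimize import least_squares
L=[json.loads(l) for l in open("log.txt")]
Q=np.array([l[0] for l in L]);X=np.array([l[1] for l in L]);W=Ro.from_euler("xyz",[l[2] for l in L])
def fk(q,p):
    a1,d1,a2,a3,d4,d6=p
    R1=Ro.from_euler("z",q[0]);R2=R1*Ro.from_euler("y",q[1]);R3=R2*Ro.from_euler("y",q[2])
    w=R1.apply([a1,0,d1])+R2.apply([0,0,a2])+R3.apply([a3,0,d4])
    # signs s4,s6 to test
    R=R3*Ro.from_euler("z",S4*q[3])*Ro.from_euler("y",q[4])*Ro.from_euler("z",S6*q[5]+np.pi/2)
    return w+R.apply([0,0,d6]),R
S4,S6=1,1
lo=[-1,0,100,-1,100,50]
def fit():
    f=lambda p:np.concatenate([fk(q,p)[0]-x for q,x in zip(Q,X)]+[.003*(np.array(p)-[50,350,400,0,400,250])])
    return least_squares(f,[50,350,400,0,400,250]).x
if __name__=="__main__":
  for S4 in(1,-1):
   for S6 in(1,-1):
    p=fit()
    print(S4,S6,p.round(1),[np.linalg.norm(fk(q,p)[0]-x).round(1) for q,x in zip(Q,X)],[((fk(q,p)[1].inv()*w).magnitude()).round(3) for q,w in zip(Q,W)])
E
python3 kin.py
```

```text
Traceback (most recent call last):
  File "kin.py", line 22, in <module>
    print(S4,S6,p.round(1),[np.linalg.norm(fk(q,p)[0]-x).round(1) for q,x in zip(Q,X)],[((fk(q,p)[1].inv()*w).magnitude()).round(3) for q,w in zip(Q,W)])
                                                                                        ^^^^^^^^^^^^^^^^^^^^^^^^^^^^^^^^^^^^^^^^
AttributeError: 'float' object has no attribute 'round'
```

```bash
sed -i 's/\[((fk(q,p)\[1\].inv()\*w).magnitude()).round(3)/[round((fk(q,p)[1].inv()*w).magnitude(),3)/' kin.py
python3 kin.py
```

```text
1 1 [  2.7 201.7 397.2  23.1 445.8 240.8] [np.float64(36.7), np.float64(37.7), np.float64(36.9), np.float64(36.6), np.float64(36.9), np.float64(30.2)] [0.0, 0.0, 0.0, 0.0, 0.0, 0.0]
1 -1 [  2.7 201.7 397.2  23.1 445.8 240.8] [np.float64(36.7), np.float64(37.7), np.float64(36.9), np.float64(36.6), np.float64(36.9), np.float64(30.2)] [0.133, 0.133, 1.325, 1.841, 1.178, 1.177]
-1 1 [  8.8 157.3 335.6 -17.4 442.1 173. ] [np.float64(38.1), np.float64(46.7), np.float64(39.6), np.float64(36.8), np.float64(40.5), np.float64(94.4)] [0.0, 0.0, 0.001, 0.0, 0.017, 0.792]
-1 -1 [  8.8 157.3 335.6 -17.4 442.1 173. ] [np.float64(38.1), np.float64(46.7), np.float64(39.6), np.float64(36.8), np.float64(40.5), np.float64(94.4)] [0.133, 0.133, 1.324, 1.841, 1.181, 0.832]
```

```bash
sed -i 's/a1,d1,a2,a3,d4,d6=p/a1,d1,a2,a3,d4,d6,b=p/; s/\[a1,0,d1\]/[a1,b,d1]/; s/400,0,400,250\]/400,0,400,250,0]/g' kin.py
python3 kin.py | head -1
cat > plan.py <<'E'
from kin import *
import itertools
p=fit()
lim=np.array([[-3.03,3.03],[-.79,2.21],[.23,2.52],[-1.04,4.18],[0,3.07],[-2.55,2.55]])
yaw=np.radians(7.8); mid=np.array([622,193,124.])
x=np.array([np.cos(yaw)*.7071,np.sin(yaw)*.7071,-.7071]); z=np.array([np.cos(yaw)*.7071,np.sin(yaw)*.7071,.7071]); y=np.cross(z,x)
T0=np.c_[x,y,z]; T1=np.c_[x,-y,-z]
def ik(pos,R,seeds):
    best=None
    for s in seeds:
        f=lambda q:np.r_[(fk(q,p)[0]-pos)/100,(fk(q,p)[1].inv()*Ro.from_matrix(R)).as_rotvec()]
        r=least_squares(f,s,bounds=(lim[:,0],lim[:,1]))
        if r.cost<1e-7: return r.x
    return None
rng=np.random.default_rng(0)
seeds=[np.array([.3,.7,1.2,j4,.6,j6]) for j4 in(-.8,1.5,3.5) for j6 in(-1.5,0,1.5)]
if __name__=="__main__":
  for b in np.radians(range(-90,91,15)):
    for sg in(1,-1):
      a=np.array([np.cos(b),np.sin(b),0]); yy=np.array([0,0,sg]); t=np.c_[np.cross(yy,a),yy,a]
      g=np.array([-32,0,0.])+a*19    # TCP in tin frame
      out=[ik(mid+T@g,T@t,seeds) for T in(T0,T1)]
      print(round(np.degrees(b)),sg,*[None if o is None else o.round(2) for o in out])
E
python3 plan.py
```

```text
1 1 [  0.  221.2 424.2  40.9 447.5 270.6  36.6] [np.float64(0.0), np.float64(0.0), np.float64(0.0), np.float64(0.0), np.float64(0.0), np.float64(0.0)] [0.0, 0.0, 0.0, 0.0, 0.0, 0.0]
-90 1 None [-0.15  0.91  1.41  1.37  1.78  1.59]
-90 -1 None [-0.15  0.91  1.41  1.37  1.78 -1.55]
-75 1 None [-0.16  0.76  1.57  1.36  1.52  1.58]
-75 -1 None [-0.16  0.76  1.57  1.36  1.52 -1.56]
-60 1 None [-0.14  0.6   1.71  1.37  1.25  1.59]
-60 -1 None [-0.14  0.6   1.71  1.37  1.25 -1.55]
-45 1 None [-0.08  0.47  1.83  1.38  0.95  1.63]
-45 -1 None [-0.08  0.47  1.83  1.38  0.95 -1.51]
-30 1 None [0.02 0.35 1.91 1.37 0.62 1.72]
-30 -1 None [ 0.02  0.35  1.91  1.37  0.62 -1.42]
-15 1 None [0.15 0.29 1.95 1.15 0.28 2.01]
-15 -1 None [ 0.15  0.29  1.95  1.15  0.28 -1.13]
0 1 [ 0.29  0.29  1.93 -0.66  0.18  0.77] [ 0.29  0.29  1.93 -0.66  0.18 -2.37]
0 -1 [ 0.29  0.29  1.93 -0.66  0.18 -2.37] [ 0.29  0.29  1.93 -0.66  0.18  0.77]
15 1 [ 0.15  0.29  1.95  1.15  0.28 -1.13] None
15 -1 [0.15 0.29 1.95 1.15 0.28 2.01] None
30 1 [ 0.02  0.35  1.91  1.37  0.62 -1.42] None
30 -1 [0.02 0.35 1.91 1.37 0.62 1.72] None
45 1 [-0.08  0.47  1.83  1.38  0.95 -1.51] None
45 -1 [-0.08  0.47  1.83  1.38  0.95  1.63] None
60 1 [-0.14  0.6   1.71  1.37  1.25 -1.55] None
60 -1 [-0.14  0.6   1.71  1.37  1.25  1.59] None
75 1 [-0.16  0.76  1.57  1.36  1.52 -1.56] None
75 -1 [-0.16  0.76  1.57  1.36  1.52  1.58] None
90 1 [-0.15  0.91  1.41  1.37  1.78 -1.55] None
90 -1 [-0.15  0.91  1.41  1.37  1.78  1.59] None
```

```bash
cat > p2.py <<'E'
from plan import *
sg=1
for bd in (-9,-6,-3,0,3,6):
  b=np.radians(bd)
  a=np.array([np.cos(b),np.sin(b),0]); yy=np.array([0,0,sg]); t=np.c_[np.cross(yy,a),yy,a]
  g=np.array([-32,0,0.])+a*19
  for nm,off in (("seat",[0,0,0]),("up80",[0,0,80]),("back",[-60,-10,60]),("back2",[-100,-14,100]),("x-",[-80,0,80])):
    off=np.array(off,float)
    o=[ik(mid+off+T@g,T@t,seeds) for T in(T0,T1)]
    print(bd,nm,*[None if i is None else i.round(2) for i in o])
E
python3 p2.py
```

```text
-9 seat None [0.21 0.28 1.95 0.73 0.16 2.46]
-9 up80 [ 0.38  0.2   1.83 -0.75  0.49  0.87] None
-9 back [ 0.41  0.1   2.   -0.87  0.46  1.02] None
-9 back2 [ 0.44 -0.05  2.04 -0.76  0.55  0.91] None
-9 x- [ 0.45  0.04  2.01 -0.83  0.52  0.99] None
-6 seat [ 0.35  0.31  1.91 -1.    0.3   1.13] None
-6 up80 [ 0.35  0.18  1.84 -0.64  0.43  0.75] None
-6 back [ 0.38  0.09  2.01 -0.77  0.4   0.91] None
-6 back2 [ 0.41 -0.06  2.06 -0.66  0.49  0.8 ] None
-6 x- [ 0.42  0.02  2.02 -0.74  0.46  0.89] None
-3 seat [ 0.32  0.3   1.92 -0.88  0.24  1.  ] None
-3 up80 [ 0.32  0.17  1.86 -0.5   0.39  0.6 ] None
-3 back [ 0.34  0.07  2.02 -0.63  0.34  0.75] None
-3 back2 [ 0.37 -0.08  2.07 -0.53  0.44  0.66] None
-3 x- [ 0.39  0.01  2.03 -0.61  0.4   0.76] None
0 seat [ 0.29  0.29  1.93 -0.66  0.18  0.77] [ 0.29  0.29  1.93 -0.66  0.18 -2.37]
0 up80 [ 0.29  0.17  1.86 -0.33  0.35  0.42] None
0 back [ 0.31  0.06  2.03 -0.44  0.29  0.55] None
0 back2 [ 0.34 -0.09  2.08 -0.37  0.4   0.48] None
0 x- [ 0.35  0.    2.05 -0.45  0.36  0.58] None
3 seat [ 0.26  0.29  1.94 -0.28  0.14  0.37] [ 0.32  0.3   1.92 -0.88  0.24 -2.15]
3 up80 [ 0.26  0.16  1.87 -0.12  0.33  0.2 ] [ 0.32  0.17  1.86 -0.5   0.39 -2.54]
3 back [ 0.28  0.06  2.04 -0.19  0.26  0.28] [ 0.34  0.07  2.02 -0.63  0.34 -2.39]
3 back2 [ 0.3  -0.1   2.08 -0.17  0.37  0.28] [ 0.37 -0.08  2.07 -0.53  0.44 -2.49]
3 x- [ 0.32 -0.01  2.05 -0.25  0.32  0.36] [ 0.39  0.01  2.03 -0.61  0.4  -2.39]
6 seat [ 0.23  0.28  1.94  0.27  0.13 -0.2 ] [ 0.35  0.31  1.91 -1.    0.3  -2.01]
6 up80 [ 0.23  0.16  1.88  0.11  0.32 -0.04] [ 0.35  0.18  1.84 -0.64  0.43 -2.39]
6 back [ 0.25  0.05  2.05  0.11  0.25 -0.03] [ 0.38  0.09  2.01 -0.77  0.4  -2.24]
6 back2 [ 0.26 -0.1   2.09  0.04  0.36  0.05] [ 0.41 -0.06  2.06 -0.66  0.49 -2.35]
6 x- [ 0.28 -0.01  2.06 -0.    0.3   0.11] [ 0.42  0.02  2.02 -0.74  0.46 -2.25]
```

```bash
cat > go.py <<'E'
from plan import *
import sys
from cell import manip
bd=4
b=np.radians(bd);a=np.array([np.cos(b),np.sin(b),0]); yy=np.array([0,0,1]); t=np.c_[np.cross(yy,a),yy,a]
g=np.array([-32,0,0.])+a*19
def rel(pos,R):
    s=manip.read_state();R0=Ro.from_euler("xyz",s["eef_rot"])
    return R0.inv().apply(pos-s["eef_pos"]).round(1),(R0.inv()*Ro.from_matrix(R)).as_rotvec().round(3)
E
python3 - <<'E'
from go import *
for d in (220,160,120,0):
    pos=mid+T0@(g-a*d); print(d,pos.round(),ik(pos,T0@t,seeds),*rel(pos,T0@t))
for nn,bk in((0,0),(15,0),(30,-20),(45,-35),(60,-50)):
    off=T0@np.array([bk,0,nn])
    print(nn,bk,*[ik(mid+off+T@g,T@t,seeds).round(2) for T in(T0,T1)])
E
```

```text
220 [461. 157. 288.] [ 0.26428264 -0.31391647  2.12297887 -0.04042525  0.54528018  0.1250771 ] [   6.4 -117.5   44.9] [ 0.05   1.815 -1.771]
160 [502. 167. 246.] [ 0.26054685 -0.15150426  2.10127104 -0.04654567  0.40455362  0.13066619] [  29.3 -172.8   48.8] [ 0.05   1.815 -1.771]
120 [530. 173. 218.] [ 0.25853923 -0.04095668  2.07426433 -0.05355783  0.32102524  0.13728292] [  44.6 -209.7   51.5] [ 0.05   1.815 -1.771]
0 [613. 193. 133.] [ 0.25403287  0.28441594  1.93896491 -0.10490871  0.1311871   0.18729072] [  90.5 -320.3   59.4] [ 0.05   1.815 -1.771]
0 0 [ 0.25  0.28  1.94 -0.1   0.13  0.19] [ 0.33  0.3   1.92 -0.93  0.26 -2.09]
15 0 [ 0.25  0.29  1.9  -0.07  0.16  0.15] [ 0.33  0.3   1.88 -0.83  0.28 -2.19]
30 -20 [ 0.25  0.24  1.9  -0.06  0.22  0.14] [ 0.33  0.26  1.87 -0.71  0.32 -2.32]
45 -35 [ 0.25  0.21  1.88 -0.05  0.27  0.13] [ 0.33  0.22  1.86 -0.62  0.36 -2.41]
60 -50 [ 0.25  0.18  1.86 -0.04  0.32  0.12] [ 0.33  0.19  1.84 -0.55  0.4  -2.49]
```

```bash
python3 -m crank '[[70,0,-30,10,0.05,1.815,-1.771],[70,0,-30,10,0.05,1.815,-1.771],[70,0,-30,10,0.05,1.815,-1.771],[70,0,-30,10,0.05,1.815,-1.771],[70,0,-30,10,0.05,1.815,-1.771],[70,0,-30,10,0.05,1.815,-1.771],[70,0,-30,10,0.05,1.815,-1.771],[70,0,-30,10,0.05,1.815,-1.771],[70,0,-30,10,0.05,1.815,-1.771],[70,0,-30,10,0.05,1.815,-1.771]]'; python3 st.py
python3 - <<'E'
from go import *
print(*rel(mid+T0@(g-a*160),T0@t))
E
```

```text
clock: 4.45
eef_pos: [430.7, 133.7, 378.4]
eef_rot: [2.373, -0.038, 0.726]
wrist_force: [0.3, 0.6, 0.0]
finger_gap: 66.1
finger_force: 0.0
4.45 [ 0.64  -0.099  1.736 -0.77   1.437  1.582] [430.7 133.7 378.4] [ 2.373 -0.038  0.726]
[ 70.4 -77.4 113. ] [ 0.028  0.73  -0.726]
```

```bash
python3 -m crank '[[70,0,0,0,0.028,0.73,-0.726],[70,0,0,0,0.028,0.73,-0.726],[70,30,-40,50,0.028,0.73,-0.726],[70,70,-77,113,0.028,0.73,-0.726],[70,70,-77,113,0.028,0.73,-0.726],[70,70,-77,113,0.028,0.73,-0.726],[70,70,-77,113,0.028,0.73,-0.726],[70,70,-77,113,0.028,0.73,-0.726],[70,70,-77,113,0.028,0.73,-0.726]]'; python3 st.py
python3 - <<'E'
from go import *
from cell import optics
import cv2
print(*rel(mid+T0@(g-a*160),T0@t)); print(*rel(mid+T0@(g-a*0),T0@t))
c=optics.calibration("wrist"); p,d=optics.camera("wrist"); cv2.imwrite("pics/w1.png",p[:,:,::-1]); np.savez("w1",p=p,d=d,**c)
E
```

```text
clock: 5.35
eef_pos: [502.8, 164.5, 247.0]
eef_rot: [2.353, -0.049, 1.75]
wrist_force: [0.8, 0.0, -0.4]
finger_gap: 65.8
finger_force: 0.0
5.35 [ 0.258 -0.154  2.102 -0.056  0.404  0.142] [502.8 164.5 247. ] [ 2.353 -0.049  1.75 ]
[ 2.2 -0.7  0.7] [ 0.003  0.005 -0.004]
[  3.   -1.1 160.7] [ 0.003  0.005 -0.004]
```

View pics/w1.png

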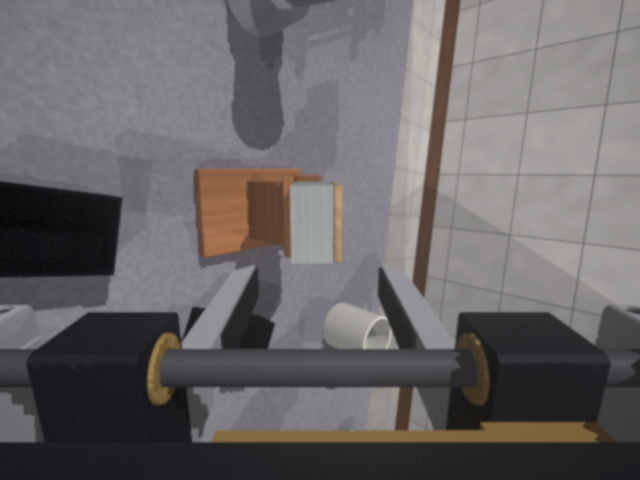

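The wrist view shows the tin's upper end face: steel at columns 291–334, lid at 334–342, rows 182–262. It lies between the fingertips at (257,268) and (380,268). I'll measure that face now.

Run:
```python
from go import *
w=np.load("w1.npz"); K=w["camera_matrix"];d=w["d"]
v,u=np.mgrid[:480,:640]
P=np.stack([(u-K[0,2])/K[0,0]*d,(v-K[1,2])/K[1,1]*d,d],-1); P=(P-w["t"])@w["R"]
c0=P[222,312]; m=np.zeros(d.shape,bool); m[170:275,280:350]=1; 
m&=abs((P-c0)@x)<8
q=P[m]; print(m.sum(), "x",(np.median(q@x)-mid@x), "y",[(np.percentile(q@y,k)-mid@y).round(1) for k in(1,50,99)],"z",[(np.percentile(q@z,k)-mid@z).round(1) for k in(1,50,99)])
uv=np.argwhere(m); r=cv2.minAreaRect(uv[:,::-1].astype(np.float32)) if 0 else None
A=q-q.mean(0); n=np.linalg.svd(A,full_matrices=0)[2][2]; print("n",n*np.sign(n@x),x)
print(uv.min(0),uv.max(0))
```

```text
4016 x -50.4390154959346 y [np.float64(-33.8), np.float64(1.9), np.float64(35.3)] z [np.float64(-24.8), np.float64(-2.8), np.float64(20.2)]
n [ 0.67332558  0.08869408 -0.73400683] [ 0.7005578   0.09596448 -0.7071    ]
[185 289] [263 341]
```

```bash
sed -i 's/mid=np.array(.*/mid=np.array([621.,193.8,122.9])/' plan.py; sed -i 's/; z=np.array/;z=np.array/' plan.py; grep -n "mid=\|z=np" plan.py
python3 - <<'E'
from go import *
print(T0.round(2)); print(*rel(mid+T0@(g-a*0),T0@t))
E
```

```text
5:yaw=np.radians(7.8); mid=np.array([621.,193.8,122.9])
6:x=np.array([np.cos(yaw)*.7071,np.sin(yaw)*.7071,-.7071]);z=np.array([np.cos(yaw)*.7071,np.sin(yaw)*.7071,.7071]); y=np.cross(z,x)
[[ 0.7  -0.14  0.7 ]
 [ 0.1   0.99  0.1 ]
 [-0.71  0.    0.71]]
[  3.9  -2.8 161. ] [ 0.003  0.004 -0.001]
```

```bash
python3 -m crank '[[70,3.9,-2.8,0,0.003,0.004,0],[70,3.9,-2.8,40,0.003,0.004,0],[70,3.9,-2.8,80,0.003,0.004,0],[70,3.9,-2.8,110,0.003,0.004,0],[70,3.9,-2.8,130,0.003,0.004,0],[70,3.9,-2.8,150,0.003,0.004,0],[70,3.9,-2.8,161,0.003,0.004,0],[70,3.9,-2.8,161,0.003,0.004,0]]'; python3 st.py
python3 - <<'E'
from go import *
from cell import optics
import cv2
print(*rel(mid+T0@g,T0@t))
p,d=optics.camera("side"); p=cv2.resize(p[120:260,300:440],None,fx=4,fy=4); cv2.imwrite("pics/s2.png",p[:,:,::-1])
E
```

```text
clock: 6.2
eef_pos: [610.6, 194.8, 129.2]
eef_rot: [2.361, -0.051, 1.752]
wrist_force: [-0.5, -0.0, 0.6]
finger_gap: 65.8
finger_force: 0.0
6.2 [ 0.26   0.289  1.941 -0.149  0.131  0.24 ] [610.6 194.8 129.2] [ 2.361 -0.051  1.752]
[-1.   2.7 -1.5] [-0.006  0.002 -0.005]
```

View pics/s2.png

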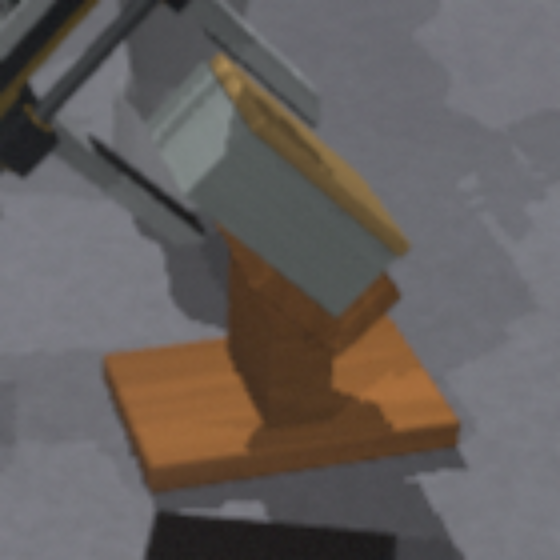

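The side crop shows the fingers straddling the upper end of the tin, with the lower finger clear of the rest. I'll re-centre and close gently.

```bash
python3 -m crank '[[70,-1,2.5,0,0,0,0],[70,-1,2.5,0,0,0,0],[55,-1,2.5,0,0,0,0],[55,-1,2.5,0,0,0,0],[55,-1,2.5,0,0,0,0]]' 5; python3 st.py
python3 -m crank '[[30,0,0,0,0,0,0],[30,0,0,0,0,0,0],[30,0,0,0,0,0,0],[30,0,0,0,0,0,0]]' 5; python3 st.py
```

```text
clock: 6.75
eef_pos: [612.6, 193.6, 132.0]
eef_rot: [2.36, -0.051, 1.752]
wrist_force: [1.7, -0.1, -0.0]
finger_gap: 52.4
finger_force: 0.0
6.75 [ 0.256  0.287  1.937 -0.128  0.136  0.216] [612.6 193.6 132. ] [ 2.36  -0.051  1.752]
clock: 7.15
eef_pos: [612.8, 193.6, 132.1]
eef_rot: [2.359, -0.051, 1.752]
wrist_force: [-0.0, -0.9, 3.3]
finger_gap: 46.2
finger_force: 5.0
7.15 [ 0.256  0.287  1.936 -0.128  0.136  0.216] [612.8 193.6 132.1] [ 2.359 -0.051  1.752]
```

```bash
python3 -m crank '[[30,0,0,0,0,0,0],[30,0,0,0,0,0,0],[30,0,0,0,0,0,0]]' 45; python3 st.py
python3 -m crank '[[30,0,4,0,0,0,0],[30,0,10,-2,0,0,0],[30,0,20,-10,0,0,0],[30,0,32,-22,0,0,0],[30,0,45,-35,0,0,0],[30,0,45,-35,0,0,0],[30,0,45,-35,0,0,0]]'; python3 st.py
python3 - <<'E'
from go import *
from cell import optics
import cv2
p,d=optics.camera("side"); p=cv2.resize(p[100:260,280:440],None,fx=3.5,fy=3.5); cv2.imwrite("pics/s3.png",p[:,:,::-1])
E
```

```text
clock: 7.45
eef_pos: [612.8, 193.6, 132.1]
eef_rot: [2.359, -0.05, 1.752]
wrist_force: [-0.2, -0.7, 4.7]
finger_gap: 45.7
finger_force: 45.0
7.45 [ 0.256  0.287  1.936 -0.128  0.136  0.216] [612.8 193.6 132.1] [ 2.359 -0.05   1.752]
clock: 8.15
eef_pos: [619.8, 192.0, 187.1]
eef_rot: [2.362, -0.05, 1.752]
wrist_force: [-0.6, -0.3, -2.6]
finger_gap: 45.6
finger_force: 45.0
8.15 [ 0.249  0.211  1.877 -0.045  0.273  0.127] [619.8 192.  187.1] [ 2.362 -0.05   1.752]
```

View pics/s3.png

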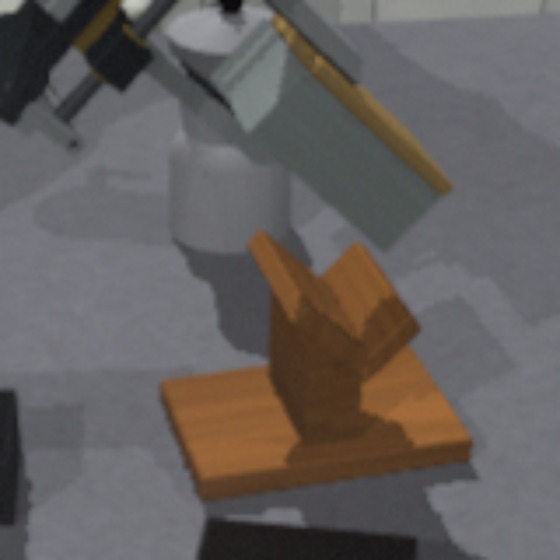

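The side crop shows the tin lifted with the lid shut; the rest is empty and its slope is exposed. I'll measure the slope now.

Run:
```python
from go import *
from h import cloud,face
import cv2
TCP0=np.array([612.8,193.6,132.1]);print("tcp0 in tin",(T0.T@(TCP0-mid)).round(2))
for cam in("scene","side"):
    img,d,P=cloud(cam); cv2.imwrite(f"pics/{cam}4.png",img[:,:,::-1])
    L=(P-mid)@T0
    hsv=cv2.cvtColor(img,cv2.COLOR_RGB2HSV)
    m=(abs(L[...,2]+23)<6)&(L[...,0]>-10)&(L[...,0]<60)&(abs(L[...,1])<60)&(d>0)&(P[...,2]>50)&(hsv[...,1]>90)
    q=L[m]; 
    if len(q)<30: print(cam,len(q)); continue
    c=q.mean(0); n=np.linalg.svd(q-c,full_matrices=0)[2][2]
    print(cam,len(q),"n",(n*np.sign(n[2])).round(3),"c",c.round(1),"x",np.percentile(q[:,0],[1,99]).round(1),"y",np.percentile(q[:,1],[1,99]).round(1))
    # tin in hand: lid plane
    for nm,mm in (("slope rows",[(lo,np.percentile(q[(q[:,0]>lo)&(q[:,0]<lo+10),1],[2,98]).round(1)) for lo in(0,10,20,30,40) if ((q[:,0]>lo)&(q[:,0]<lo+10)).sum()>10]),): print(nm,mm)
    e=(L[...,0]>40)&(L[...,0]<60)&(abs(L[...,1])<60)&(L[...,2]>-18)&(L[...,2]<15)&(d>0)&(hsv[...,1]>90)
    q=L[e]
    if len(q)>30: print("ledge",len(q),np.percentile(q,[2,50,98],axis=0).round(1).tolist())
```

```text
tcp0 in tin [-12.27   0.91   0.74]
scene 876 n [-0.028  0.     1.   ] c [ 36.8  11.3 -22.9] x [ 1.6 49.5] y [-42.3  41.6]
slope rows [(0, array([31.1, 41.7])), (10, array([31.1, 41.6])), (20, array([30.8, 41.5])), (30, array([-39.6,  41.4])), (40, array([-42.1,  40.1]))]
ledge 906 [[48.5, -41.2, -16.7], [51.5, 0.7, 4.1], [59.6, 40.0, 6.8]]
side 468 n [-0.077 -0.031  0.997] c [ 26.4 -13.1 -23.4] x [-0.5 58.1] y [-44.5  36.6]
slope rows [(0, array([-43.3,  35.7])), (10, array([-43.8,  31.6])), (20, array([-43.5,  32.6])), (30, array([-43.9,  36.1])), (40, array([-43.4,  36.7]))]
ledge 410 [[47.2, -43.8, -17.5], [48.9, -10.8, -5.7], [57.7, 37.5, 5.2]]
```

```bash
cat >> go.py <<'E'
TCP0=np.array([612.8,193.6,132.1]);R0=Ro.from_euler("xyz",[2.359,-.050,1.752]).as_matrix()
F=T1@T0.T
def place(nn,bk): return mid+F@(TCP0-mid)+T0@np.array([bk,0,nn]),F@R0
E
python3 -m crank '[[30,0,0,0,0,-0.07,0],[30,0,0,0,0,-0.14,0],[30,0,0,0,0,-0.14,0]]'; python3 st.py
python3 - <<'E'
from go import *
pos,R=place(45,-35); print(*rel(pos,R)); print(ik(pos,R,[np.array([.33,.22,1.86,-.62,.36,-2.4])]))
E
```

```text
clock: 8.6
eef_pos: [620.1, 192.0, 187.2]
eef_rot: [2.361, 0.051, 1.652]
wrist_force: [0.3, 0.8, -2.5]
finger_gap: 45.6
finger_force: 45.0
8.6 [ 0.331  0.23   1.853 -0.628  0.364  0.741] [620.1 192.  187.2] [2.361 0.051 1.652]
[ 0.6 -0.4 -1. ] [-0.012 -0.015 -3.141]
[ 0.32954202  0.22520262  1.86292668 -0.63623005  0.34695321 -2.39249488]
```

```bash
python3 -m crank '[[30,0,0,0,0,0,-0.1],[30,0,0,0,0,0,-0.22],[30,0,0,0,0,0,-0.35],[30,0,0,0,0,0,-0.48],[30,0,0,0,0,0,-0.61],[30,0,0,0,0,0,-0.74],[30,0,0,0,0,0,-0.87],[30,0,0,0,0,0,-1],[30,0,0,0,0,0,-1.13],[30,0,0,0,0,0,-1.2]]' 50; python3 st.py
python3 -m crank '[[30,0,0,0,0,0,-0.1],[30,0,0,0,0,0,-0.22],[30,0,0,0,0,0,-0.35],[30,0,0,0,0,0,-0.48],[30,0,0,0,0,0,-0.61],[30,0,0,0,0,0,-0.74],[30,0,0,0,0,0,-0.87],[30,0,0,0,0,0,-1],[30,0,0,0,0,0,-1.13],[30,0,0,0,0,0,-1.2]]'; python3 st.py
python3 - <<'E'
from go import *
pos,R=place(45,-35); print(*rel(pos,R))
E
```

```text
clock: 9.6
eef_pos: [620.0, 192.1, 187.0]
eef_rot: [2.86, 0.739, 2.769]
wrist_force: [-0.3, 0.7, -3.4]
finger_gap: 45.9
finger_force: 50.0
9.6 [ 0.33   0.23   1.854 -0.62   0.362 -0.473] [620.  192.1 187. ] [2.86  0.739 2.769]
clock: 10.6
eef_pos: [620.0, 192.1, 187.1]
eef_rot: [-2.48, 0.451, -2.047]
wrist_force: [0.6, -0.5, -2.5]
finger_gap: 45.6
finger_force: 50.0
10.6 [ 0.33   0.23   1.854 -0.62   0.362 -1.673] [620.  192.1 187.1] [-2.48   0.451 -2.047]
[-0.2  0.5 -1.1] [ 0.008 -0.009 -0.736]
```

```bash
python3 -m crank '[[30,0,0,0,0,0,-0.1],[30,0,0,0,0,0,-0.22],[30,0,0,0,0,0,-0.35],[30,0,0,0,0,0,-0.48],[30,0,0,0,0,0,-0.61],[30,0,0,-1,0.01,-0.01,-0.736],[30,0,0,-1,0.01,-0.01,-0.736],[30,0,0,-1,0.01,-0.01,-0.736]]'; python3 st.py
python3 - <<'E'
from go import *
from h import cloud
import cv2
for nn,bk in((45,-35),(8,0),(0,0)):print(*rel(*place(nn,bk)))
# tin in hand: visible bottom face (steel, now outward) and expected frame
img,d,P=cloud("scene")
off=T0@np.array([-35,0,45]); L=(P-mid-off)@T0
m=(abs(L[...,2]-23)<8)&(abs(L[...,0])<70)&(abs(L[...,1])<50)&(d>0)
q=L[m];c=q.mean(0);n=np.linalg.svd(q-c,full_matrices=0)[2][2];n*=np.sign(n[2]);print(len(q),"n",n.round(3),c.round(1))
r=cv2.minAreaRect(q[:,:2].astype(np.float32));print(r)
print(np.percentile(q,[1,99],axis=0).round(1))
s,_=optics.camera("side") if 0 else __import__("cell").optics.camera("side")
A=cv2.resize(img[220:420,330:490],(480,600));B=cv2.resize(s[80:260,290:434],(320,400));o=np.zeros((600,800,3),np.uint8);o[:,:480]=A;o[:400,480:]=B
cv2.imwrite("pics/f5.png",o[:,:,::-1])
E
```

```text
clock: 11.4
eef_pos: [619.4, 192.0, 188.3]
eef_rot: [-2.348, -0.039, -1.491]
wrist_force: [0.0, 0.4, -2.5]
finger_gap: 45.4
finger_force: 50.0
11.4 [ 0.328  0.224  1.864 -0.639  0.345 -2.382] [619.4 192.  188.3] [-2.348 -0.039 -1.491]
[-0.6  0.7  0.2] [-0.002  0.    -0.009]
[-2.5 37.9 34.9] [-0.002  0.    -0.009]
[-2.4 45.9 34.8] [-0.002  0.    -0.009]
5148 n [-0.002 -0.01   1.   ] [ 1.4  1.  22.2]
((-9.667621612548828, -0.11489105224609375), (70.35587310791016, 116.83243560791016), 89.8968276977539)
[[-50.7 -34.3  19.7]
 [ 47.6  34.5  28.3]]
```

View pics/f5.png

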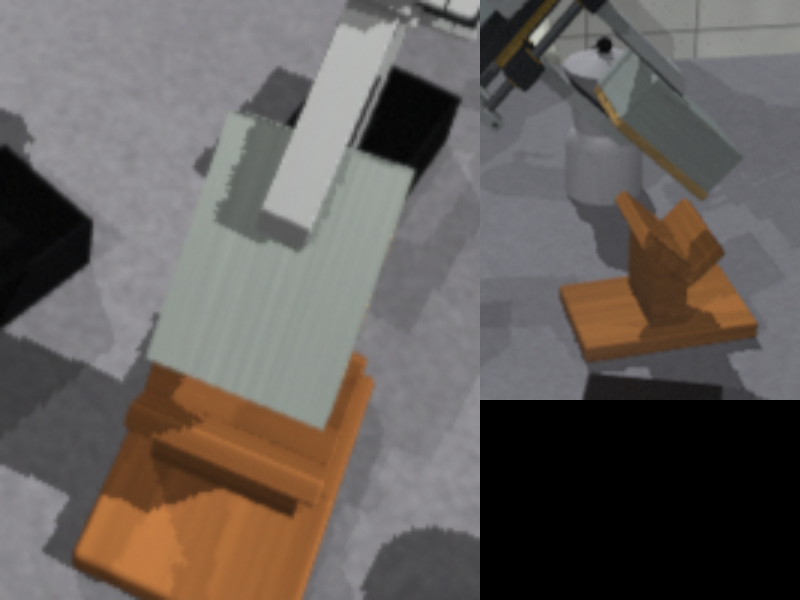

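The picture shows the tin turned over, bottom outward, lid shut and square to the slope. I'll lower it onto the rest.

```bash
python3 -m crank '[[30,-1,15,12,0,0,-0.009],[30,-1.5,27,22,0,0,-0.009],[30,-2,34,30,0,0,-0.009],[30,-2.4,38,34,0,0,-0.009],[30,-2.4,41,34,0,0,-0.009],[30,-2.4,43,34,0,0,-0.009],[30,-2.4,43,34,0,0,-0.009]]'; python3 st.py
python3 - <<'E'
from go import *
print(*rel(*place(0,0)))
E
```

```text
clock: 12.2
eef_pos: [614.0, 192.0, 135.1]
eef_rot: [-2.346, -0.046, -1.483]
wrist_force: [-5.6, -0.7, 5.2]
finger_gap: 45.4
finger_force: 50.0
12.2 [ 0.332  0.299  1.918 -0.95   0.253 -2.066] [614.  192.  135.1] [-2.346 -0.046 -1.483]
[-0.   4.2  1.4] [-0.005  0.001  0.002]
```

```bash
python3 -m crank '[[30,0,0,-0.7,0,0,0],[30,0,1,-0.7,0,0,0],[30,0,2,-0.7,0,0,0],[30,0,3,-0.7,0,0,0],[30,0,3,-0.7,0,0,0]]'; python3 st.py
python3 - <<'E'
from go import *
print(*rel(*place(0,0)),(T0.T@manip.read_state()["wrist_force"]).round(1))
E
```

```text
clock: 12.7
eef_pos: [611.7, 191.5, 133.4]
eef_rot: [-2.346, -0.047, -1.482]
wrist_force: [5.1, 0.0, -1.5]
finger_gap: 45.6
finger_force: 50.0
12.7 [ 0.333  0.298  1.925 -0.971  0.25  -2.046] [611.7 191.5 133.4] [-2.346 -0.047 -1.482]
[-0.2  1.4  1.9] [-0.005  0.     0.003] [ 4.7 -0.7  2.5]
```

```bash
python3 -m crank '[[30,0,0.7,0.5,0,0,0],[30,0,0.7,1,0,0,0],[30,0,0.7,1,0,0,0]]'; python3 st.py
python3 - <<'E'
from go import *
from h import cloud
import cv2
print(*rel(*place(0,0)),(T0.T@manip.read_state()["wrist_force"]).round(1),manip.read_state()["moment"])
img,d,P=cloud("scene"); L=(P-mid)@T0
m=(abs(L[...,2]-23)<6)&(abs(L[...,0])<58)&(abs(L[...,1])<45)&(d>0)&(L[...,0]>-10)
q=L[m];c=q.mean(0);n=np.linalg.svd(q-c,full_matrices=0)[2][2];n*=np.sign(n[2]);print(len(q),"n",n.round(3),c.round(1))
print(np.percentile(q,[1,99],axis=0).round(1))
E
```

```text
clock: 13.0
eef_pos: [612.0, 191.7, 133.1]
eef_rot: [-2.345, -0.047, -1.482]
wrist_force: [-2.6, -0.8, 9.3]
finger_gap: 45.5
finger_force: 50.0
13.0 [ 0.333  0.299  1.925 -0.979  0.249 -2.037] [612.  191.7 133.1] [-2.345 -0.047 -1.482]
[-0.1  1.4  1.4] [-0.006  0.001  0.003] [-8.5 -0.5  4.7] [ 0.02525654 -0.46244659 -0.29964395]
2745 n [-0.007  0.002  1.   ] [18.5  1.4 23. ]
[[ -9.5 -33.6  20.5]
 [ 46.6  35.1  25.3]]
```

```bash
python3 -m crank '[[30,0,0,0,0,0,0],[30,0,0,0,0,0,0]]' 5
python3 -m crank '[[50,0,0,0,0,0,0],[53,0,0,0,0,0,0],[60,0,0,0,0,0,0],[68,0,0,0,0,0,0],[68,0,0,0,0,0,0],[68,0,0,0,0,0,0]]'; python3 st.py
python3 -m crank '[[68,0,0,-10,0,0,0],[68,0,0,-25,0,0,0],[68,0,0,-45,0,0,0],[68,0,0,-70,0,0,0],[68,0,0,-100,0,0,0],[68,0,0,-130,0,0,0],[68,0,0,-160,0,0,0],[68,0,0,-160,0,0,0]]'; python3 st.py
python3 - <<'E'
from go import *
from h import cloud
import cv2
from cell import optics
img,d,P=cloud("scene"); L=(P-mid)@T0
m=(abs(L[...,2]-23)<6)&(abs(L[...,0])<58)&(abs(L[...,1])<45)&(d>0)
q=L[m];c=q.mean(0);n=np.linalg.svd(q-c,full_matrices=0)[2][2];n*=np.sign(n[2]);print(len(q),"n",n.round(3),c.round(1))
print(cv2.minAreaRect(q[:,:2].astype(np.float32)),np.percentile(q,[1,99],axis=0).round(1))
s,_=optics.camera("side")
A=cv2.resize(img[220:420,330:490],(480,600));B=cv2.resize(s[80:260,290:434],(320,400));o=np.zeros((600,800,3),np.uint8);o[:,:480]=A;o[:400,480:]=B
cv2.imwrite("pics/f6.png",o[:,:,::-1])
E
```

```text
clock: 13.25
eef_pos: [612.0, 191.7, 133.0]
eef_rot: [-2.345, -0.047, -1.482]
wrist_force: [0.1, -0.4, 7.5]
finger_gap: 46.0
finger_force: 5.0
clock: 13.85
eef_pos: [611.3, 191.4, 131.4]
eef_rot: [-2.348, -0.048, -1.482]
wrist_force: [-0.2, 1.1, -0.4]
finger_gap: 63.7
finger_force: 0.0
13.85 [ 0.333  0.301  1.926 -0.978  0.249 -2.038] [611.3 191.4 131.4] [-2.348 -0.048 -1.482]
clock: 14.65
eef_pos: [496.5, 187.0, 246.6]
eef_rot: [-2.343, -0.046, -1.481]
wrist_force: [0.3, -0.5, 0.5]
finger_gap: 64.2
finger_force: 0.0
14.65 [ 0.428 -0.117  2.076 -0.598  0.496 -2.392] [496.5 187.  246.6] [-2.343 -0.046 -1.481]
4836 n [-0.008 -0.001  1.   ] [-1.9  1.5 22.9]
((-1.2746734619140625, 0.6370391845703125), (70.15567779541016, 100.61766052246094), 89.90789031982422) [[-50.9 -33.5  20.3]
 [ 47.7  35.1  25.2]]
```

View pics/f6.png

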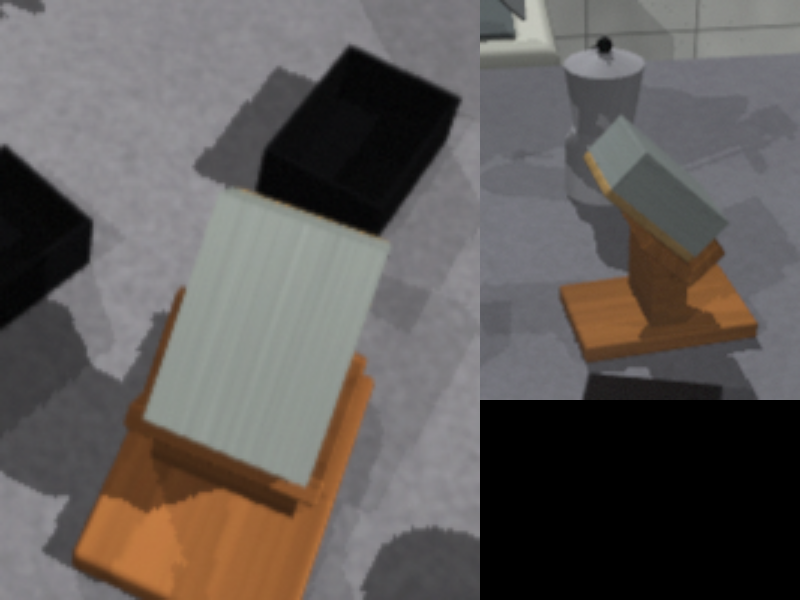

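The tin lies lid-down and flat on its slope, within about 2 mm and 1° of its old place. The gripper is clear of it.

```bash
python3 -c "
from cell import manip
print(manip.sign_off())"
```

```text
the job is handed in; nothing more can be done
None
```

The lid-up tin has been turned over and now lies lid-down on its own rest, within about 2 mm of its old place; its lid looked shut in every view, the gripper has let go and is clear, the other tin was left untouched, and the job was handed in at about 15 s (verdict not shown).

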